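# Pulse-spin tubes in a microcentrifuge

### The job

Give the tubes already in the microcentrifuge a quick pulse spin, working with your fingertips only: tip the mains rocker at the left end of its control deck to on, then push the open lid down from its outer side until it is fully shut, without slamming it or getting fingers on its underside, and only then press the wide oblong pulse key at the right-hand end of the deck all the way down and keep it held: finish while still holding it down. Do not press the round start key or the square stop key at any time. Nothing is to be picked up: leave the centrifuge where it stands, and the things around it as they are.

Things in the scene. Friction and masses are not known exactly. Their poses are not given: they have to be found in the camera images.
- centrifuge: Bench microcentrifuge, light grey, 290 mm deep (its x), 260 wide (y), 152 high shut, 4.5 kg, loose on rubber feet. Origin: centre of its underside. Its front faces its -x; an operator's left is its +y. The sloping control deck fills its front 85 mm; left to right: rocker, flat display, start, stop and pulse key. Behind it, flat top at z 125 mm with the rotor chamber under the lid.
- lid (a joint): Lid angle, rad: 0 fully shut, grows as it opens (limit 1.5); starts wide open between 1.0 and 1.3. It is hinged at the back of the centrifuge; the hinge is stiff: the lid stays where it is left and must be pushed all the way, with 1 to 4 N near its free edge.
- lid_hinge (a point): Middle of the hinge axis, at (125, 0, 128) mm in the centrifuge's frame; the axis runs along the centrifuge's y. The point turns with the lid: its -x points along the lid to the free edge, its +z out of the outer face. Lid: slab 192 mm long, 236 wide; lower face at z 2 mm, outer face at z 24 mm of this point; a lip 80 mm wide juts 11 mm from mid-edge. Shut, outer face level at z 152 mm.
- lid_push (a point): Point on the lid's outer face, middle of the width, 165 mm from the hinge axis and 27 mm from the free edge. Same axes as lid_hinge. Shut, it lies at (-40, 0, 152) mm in the centrifuge's frame.
- lid_liner: Steel liner plate, 176 x 222 mm, covering the underside of the lid (the side that faces the rotor). Not to be touched by the fingers. Origin as lid_hinge.
- rocker (a joint): Mains rocker, rad: 0 off (its front end stands up), 0.4 on (front end fully down). Black, 40 mm long up the slope of the deck, 26 mm wide, pivoting in the middle; it stays where it is left and takes about 3 N at its end. Press on the front end: a finger over the middle does not tip it.
- rocker_end (a point): Top of the front end of the rocker, the end to press (-128, 95, 114 mm in the centrifuge's frame when off). It goes down about 8 mm from off to on, and is then still 6 mm clear of the deck.
- pulse_key (a joint): Pulse key travel, m: 0 up, 0.004 fully down, square to the deck. It springs back when let go; 1.2 N starts it, 4.4 N takes it fully down.
- pulse_key_top (a point): Middle of the top of the pulse key: grey, oblong, 36 mm wide (along the centrifuge's y), 20 mm up the slope, 10 mm proud of the deck when up; at (-109, -100, 114) mm in the centrifuge's frame. Its z is the deck's normal, 0.231 rad from vertical, leaning to the front. The stop key's edge is 20 mm from its edge. The shut lid's top is 38 mm higher and begins 30 mm behind it.
- start_key (a joint): Start key travel, m: 0 up, 0.004 down. Leave it up.
- start_key_top (a point): Middle of the top of the round start key, grey, 24 mm across, at y -10 mm in the centrifuge's frame, otherwise placed as the pulse key.
- stop_key (a joint): Stop key travel, m: 0 up, 0.004 down. Leave it up.
- stop_key_top (a point): Middle of the top of the square stop key, grey, 20 mm wide, at y -52 mm in the centrifuge's frame, otherwise placed as the pulse key.
- tube_rack: White rack of capped conical tubes, 75 x 165 mm, 100 mm high, loose, in front of the centrifuge. Origin: centre of its underside.
- reagent_bottle: Amber jar with a black cap, 62 mm across, 115 mm high, loose, to the left of the centrifuge. Origin: centre of its underside.
- tip_box: Pipette-tip box with a pale lid, 87 x 124 mm, 72 mm high, loose, in front of the centrifuge, on the right. Origin: centre of its underside.
- marker: Marker pen lying on the bench, 133 mm long, 16 mm thick, loose, beside the centrifuge, on its left. Origin: under its middle, on the bench.
- cryo_box: Flat freezer box with a white lid, 134 x 134 mm, 53 mm high, loose. Origin: centre of its underside.
- beaker: Small glass beaker, 68 mm across, 90 mm high, loose. Origin: centre of its underside.

How it is judged:
By the outcome, as a careful person would: the job done as asked, in the order asked, and still so for the second after the job is handed in, while the arm keeps its last pose, push and grip.
It also fails if it takes over 46 s, if anything falls off the work surface, if the arm or the gripper's body presses on something with over 40 N, if the wrist force passes 120 N, or if a joint passes its speed limit or range.

### The arm

A 7-joint arm with a two-finger parallel gripper is mounted at the origin on the work surface. World frame = base frame: x ahead of the robot, y to its left, z up, the work surface at z = 0. Lengths are in mm, angles in rad, forces in N, time in s.
With the tool pointing down it reaches from about 425 to 825 mm from the base axis. Payload 3.6 kg.
Tool frame: the origin (TCP) lies on the centre line of the jaws, within the pads' length; the fingertips stand 8 mm ahead of it and the grasp point (between the pads) lies 11 mm behind it (r.tips_ahead is the distance from the TCP to the fingertips, in mm); y points along the fingers, z is the direction in which the jaws open and shut, and the axes are right-handed (so a half turn about y gives the same grasp; the last joint's range is limited). The gripper opens to 85 mm and grips with 20 to 120 N. Pads are 22 mm wide; open, the fingers measure 114 mm over their backs; the gripper's body (76 mm by 85 mm) begins 54 mm behind the grasp point. The pads swing forward as they close: fully open they stand 13 mm farther back than shut.
Start: joints at [-1.317, 0.615, -0.013, 1.423, 0.008, 1.103, -0.04], TCP at [180.098, 624.522, 239.297] pointing down, gripper open.
Joint ranges: [-3.12, 3.12], [-0.3, 2.06], [-1.34, 1.32], [0.26, 2.42], [-1.36, 4.5], [0.01, 1.98], [-2.84, 2.84]. Speed limits (rad/s): [2.79, 2.79, 3.14, 3.14, 3.14, 3.14, 3.14].

### API

Orientations are given as a rotation vector (axis times angle).
In Python, from station import r gives the robot as it stands.
- The arm moves only by the tool play_rows, never from a script. Its argument "rows" is a list of rows, each an object of numbers: "dx", "dy", "dz": the shift along the world's x, y, z in units of 25 mm (1.0 is 25 mm); "rx", "ry", "rz": the turn, a rotation vector about the world's x, y, z in rad; "fingers": the opening, from 0 (shut) to 1 (fully open). A call has 1 to 10 rows; each row is the pose to reach, as a shift and turn from the pose commanded when the call began; what a row does not reach only later rows make up. A row lasts 1/8 s, in which the tool goes at most 62.5 mm and 10.7 degrees, less where a joint would pass 70% of its speed; a pose out of reach is approached as far as the arm can. A call with a gripper value outside its range is refused whole. The fingers move at their own pace and stop on an object; the grip force is fixed at half the most. Time passes only in rows, so rows that repeat a pose let the fingers close. It gives the time, the measured TCP pose, the force and the opening at its end, in the units of the state.
- r.state(): the state, without advancing time (a new reading comes with each control period).
- r.grab_frame(name): name is "side" or "top" or "wrist"; returns a dict with "frame" (400x640x3 uint8, blue, green, red), "depth" (400x640 float32, mm along the optical axis (not along the pixel's ray), 0 where there is no reading), "K" (3x3 intrinsics, pixels), "D" ([k1, k2, p1, p2, k3] as OpenCV has them; the pictures are not rectified), "origin" and "rotation" of the camera in the world; the wrist camera has in their place "T_tool_cam" (4x4, takes a point from camera to tool coordinates, whose origin is the TCP and whose axes are the tool frame's). Camera axes: x right, y up, looking along -z (the intrinsics and any distortion apply to the point x, -y, -z); pixel columns grow to the right and rows downward; lengths in mm; the calibration is good to about 2 mm. A picture is of the moment at which its call begins: read the wrist's pose just before it.
- r.sign_off(): hands the job in, once; it reports no verdict.
The state is a dict: "time": time; "qpos": joint angles; "qd": joint speeds; "joint_torque": joint torques, N m; "eef_pos": TCP position; "tcp_rot": TCP orientation; "force": force on the tool from outside, world axes, zero at the start; "wrist_torque": the same for the moment, N m; "finger_gap": finger opening in mm.
Only numpy, scipy, OpenCV 4.12 (cv2) and the standard library are available. Lean on these libraries where they do the work, as an engineer would, in place of code of your own. Each camera call takes 0.05 s, during which the arm holds its last target.

## Working session

There is one attempt and no reset: what is moved stays moved. The work goes in short steps, Python scripts to look and compute and a tool call to move; the robot and the scene stay as the last step left them, time stands still between calls to the robot, and variables do not carry over. Pictures are saved under pics/ and viewed, and the job is handed in when it is done.

Besides the shell and the picture viewer there is one more tool, called after "Emit:" as name(argument=value, ...), one argument or row to a line, values as JSON. play_rows: Moves the arm, as the interface text tells. Its arguments: {"type":"object","properties":{"rows":{"type":"array","items":{"type":"object","properties":{"dx":{"type":"number"},"dy":{"type":"number"},"dz":{"type":"number"},"rx":{"type":"number"},"ry":{"type":"number"},"rz":{"type":"number"},"fingers":{"type":"number"}}}}},"required":["rows"]}

```bash
ls; mkdir -p pics; cat > h.py <<'E'
import numpy as np, cv2
from station import r
from scipy.spatial.transform import Rotation as R
def pts(f, px, depth=None):
    """pixels Nx2 -> world points using depth"""
    px=np.asarray(px,float).reshape(-1,2)
    n=cv2.undistortPoints(px.reshape(-1,1,2),f['K'],np.array(f['D'])).reshape(-1,2)
    d=np.c_[n[:,0],-n[:,1],-np.ones(len(n))]
    if depth is None: return d
    return d*np.asarray(depth).reshape(-1,1)
def campose(f,st=None):
    if 'origin' in f: return np.array(f['rotation']).reshape(3,3),np.array(f['origin'])
    T=np.array(f['T_tool_cam']);Rt=R.from_rotvec(st['tcp_rot']).as_matrix()
    return Rt@T[:3,:3], Rt@T[:3,3]+np.array(st['eef_pos'])
def world(f,px,depth,st=None):
    Rc,o=campose(f,st); return pts(f,px,depth)@Rc.T+o
def onplane(f,px,z,st=None):
    Rc,o=campose(f,st); d=pts(f,px)@Rc.T; return o+d*((z-o[2])/d[:,2])[:,None]
E
python3 - <<'E'
from h import *
import pickle
s=r.state(); print(s)
fs={}
for n in ['side','top','wrist']:
    f=r.grab_frame(n); fs[n]=f; cv2.imwrite(f'pics/{n}0.png',f['frame'])
    print(n,f['K'],f['D'],campose(f,s), (f['depth']>0).mean())
pickle.dump((s,fs),open('f0.pkl','wb'))
E
```

```text
pics
{'time': 0.0, 'qpos': array([-1.31647848,  0.6159206 , -0.01261401,  1.42490969,  0.00807965,
        1.10341012, -0.04042944]), 'qd': array([ 3.11858167e-04, -6.81055299e-04,  9.35770697e-04, -3.82643852e-04,
        9.84466366e-04,  3.01142033e-05,  2.84142865e-04]), 'joint_torque': array([-2.96304070e-04, -4.69208837e+01,  2.58968538e-01, -1.71032864e+01,
        9.91915556e-03,  9.70749155e-03, -1.21294948e-05]), 'eef_pos': array([179.9207516 , 623.82002712, 238.13365387]), 'tcp_rot': array([-1.56211494,  0.22074984, -0.2202106 ]), 'force': array([-0.4608273 , -0.54044234,  0.20592783]), 'wrist_torque': array([-0.04426939,  0.04463588,  0.06562528]), 'finger_gap': 85.14280118918923}Traceback (most recent call last):
  File "<stdin>", line 7, in <module>
  File "h.py", line 12, in campose
    if 'origin' in f: return np.array(f['rotation']).reshape(3,3),np.array(f['origin'])
                             ~~~~~~~~~~~~~~~~~~~~~~~~~~~~~~~^^^^^
ValueError: cannot reshape array of size 3 into shape (3,3)
```

```bash
sed -i "s/np.array(f\['rotation'\]).reshape(3,3)/R.from_rotvec(f['rotation']).as_matrix()/" h.py
python3 - <<'E'
from h import *
import pickle
s=r.state(); 
fs={}
for n in ['side','top','wrist']:
    f=r.grab_frame(n); fs[n]=f; cv2.imwrite(f'pics/{n}0.png',f['frame'])
    print(n,f['K'].tolist(),f['D'],campose(f,s), (f['depth']>0).mean())
pickle.dump((s,fs),open('f0.pkl','wb'))
print(R.from_rotvec(s['tcp_rot']).as_matrix().round(3), r.state()['time'], r.tips_ahead)
E
```

```text
side [[448.69795869563023, 0.0, 323.7237624772948], [0.0, 448.69795869563023, 204.09206862661736], [0.0, 0.0, 1.0]] [-0.10516723  0.          0.          0.          0.        ] (array([[ 0.88216056,  0.29502434, -0.3670877 ],
       [-0.47075549,  0.57472911, -0.66938458],
       [ 0.01349124,  0.76331323,  0.64588768]]), array([  79.0515665 , -805.79627855,  909.35797118])) 0.9960859375
top [[439.30659853353893, 0.0, 319.5281331790038], [0.0, 439.30659853353893, 202.26487556497705], [0.0, 0.0, 1.0]] [-0.06421345  0.          0.          0.          0.        ] (array([[-2.62476520e-03,  9.86983659e-01, -1.60799155e-01],
       [-9.99996131e-01, -2.73867551e-03, -4.86774511e-04],
       [-9.20815198e-04,  1.60797256e-01,  9.86987029e-01]]), array([ 337.48604291,   33.66183245, 1254.5633306 ])) 0.99625
wrist [[313.990980761479, 0.0, 314.1164963268143], [0.0, 313.990980761479, 198.29245297003754], [0.0, 0.0, 1.0]] [-0.04510881  0.          0.          0.          0.        ] (array([[ 0.27755704, -0.90821897, -0.31320982],
       [ 0.96070677,  0.26166489,  0.09259579],
       [-0.00214124, -0.32660341,  0.94515905]]), array([ 96.84584574, 648.08197154, 372.19789304])) 0.995921875
[[ 0.961 -0.001  0.277]
 [-0.277 -0.002  0.961]
 [ 0.    -1.    -0.003]] 0.2 8.0
```

View pics/side0.png

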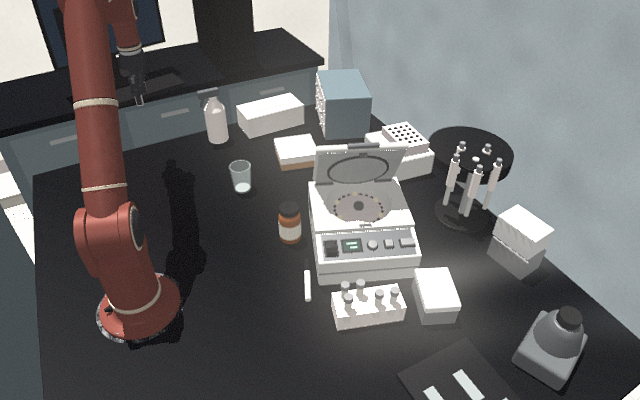

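View pics/top0.png

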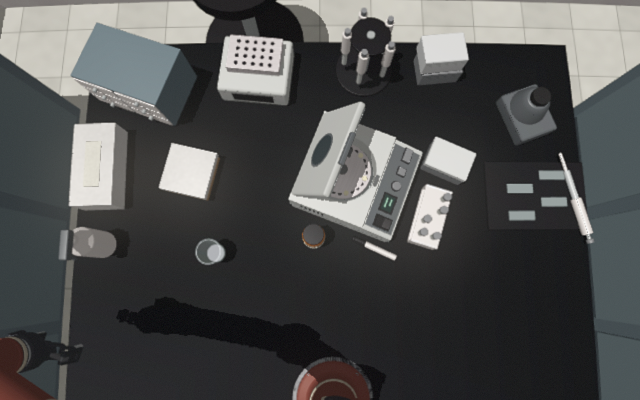

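View pics/wrist0.png

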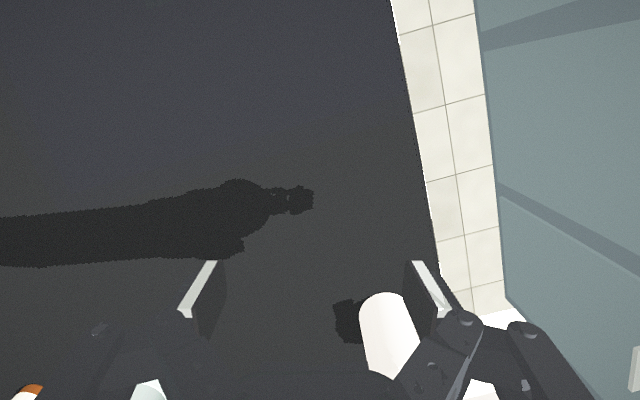

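```bash
python3 - <<'E'
from h import *
import pickle
s,fs=pickle.load(open('f0.pkl','rb'))
a=fs['top']['frame'][90:260,270:480]; b=fs['side']['frame'][130:290,290:460]
cv2.imwrite('pics/topc.png',cv2.resize(a,None,fx=3.5,fy=3.5,interpolation=cv2.INTER_CUBIC))
cv2.imwrite('pics/sidec.png',cv2.resize(b,None,fx=3.7,fy=3.7,interpolation=cv2.INTER_CUBIC))
E
```

```text
(no output)
```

View pics/topc.png

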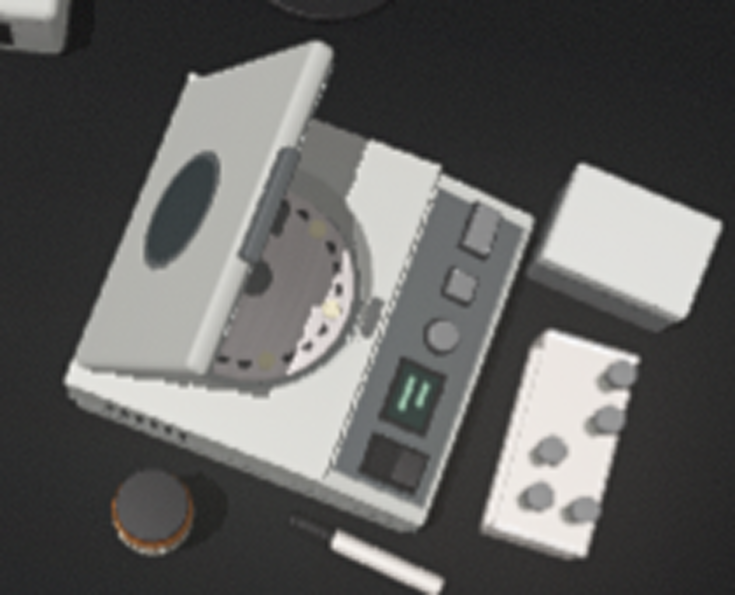

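View pics/sidec.png

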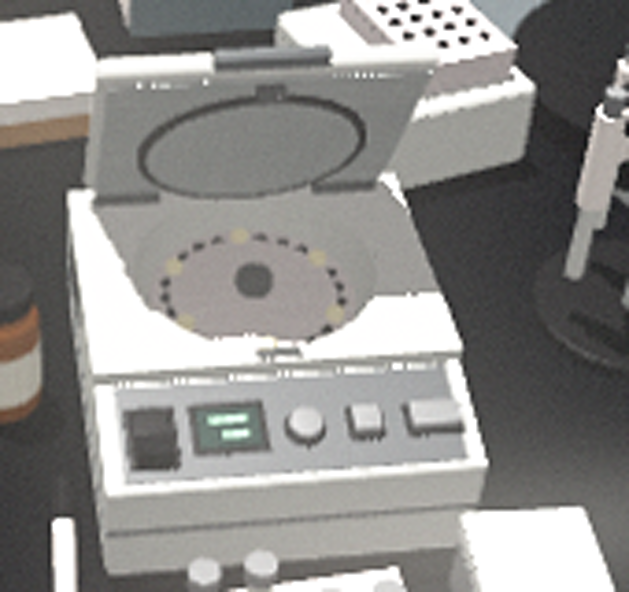

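```bash
cat > fit.py <<'E'
from h import *
import pickle
s,fs=pickle.load(open('f0.pkl','rb'))
def un(p,sc,ox,oy): return (np.array(p,float)+.5)/sc-.5+[ox,oy]
tp=un([(482,229),(461,285),(442,335)],3.5,270,90)
sp=un([(434,414),(367,417),(305,422)],3.7,290,130)
L=np.array([[-109,-100],[-109,-52],[-109,-10]],float)
def fit(L,W):
    l=L-L.mean(0);w=W-W.mean(0)
    yaw=np.arctan2((l[:,0]*w[:,1]-l[:,1]*w[:,0]).sum(),(l*w).sum())
    Rm=np.array([[np.cos(yaw),-np.sin(yaw)],[np.sin(yaw),np.cos(yaw)]])
    t=W.mean(0)-Rm@L.mean(0); return yaw,t,np.linalg.norm(L@Rm.T+t-W,axis=1)
for n,p in (('top',tp),('side',sp)):
    f=fs[n]; W=onplane(f,p,114)
    d=[np.median(f['depth'][int(round(v))-1:int(round(v))+2,int(round(u))-1:int(round(u))+2]) for u,v in p]
    print(n,W.round(1).tolist(),'depth:',world(f,p,d).round(1).tolist()); print(fit(L,W[:,:2]))
# lid outer face pts by depth in top
f=fs['top']
vv,uu=np.mgrid[90:260,270:480]; px=np.c_[uu.ravel(),vv.ravel()]
P=world(f,px,f['depth'][90:260,270:480].ravel())
np.save('P.npy',P)
E
python3 fit.py
```

```text
top [[651.1, -202.0, 114.0], [607.0, -184.3, 114.0], [568.2, -168.5, 114.0]] depth: [[651.6, -202.4, 112.0], [607.5, -184.7, 112.1], [568.5, -168.8, 112.6]]
(np.float64(1.1868334548696686), array([599.52007539, -63.65219159]), array([0.36212368, 0.14969199, 0.22275341]))
side [[648.8, -205.9, 114.0], [606.4, -187.0, 114.0], [566.4, -171.5, 114.0]] depth: [[647.9, -206.8, 115.3], [607.6, -185.7, 112.3], [567.5, -170.2, 112.3]]
(np.float64(1.1752986178458347), array([599.37059417, -66.74417393]), array([0.87762599, 1.12754001, 0.3970089 ]))
```

```bash
cat >> fit.py <<'E'
print('----')
for f,(a,b,c,d) in ((fs['top'],(90,260,270,480)),(fs['side'],(130,290,290,460))):
    vv,uu=np.mgrid[a:b,c:d]; px=np.c_[uu.ravel(),vv.ravel()]
    P=world(f,px,f['depth'][a:b,c:d].ravel())
    yaw=1.185;t=np.array([599.5,-64.5]); Rm=np.array([[np.cos(yaw),-np.sin(yaw)],[np.sin(yaw),np.cos(yaw)]])
    Q=np.c_[(P[:,:2]-t)@Rm,P[:,2]]
    fl=Q[(abs(Q[:,2]-125)<5)&(abs(Q[:,0])<170)&(abs(Q[:,1])<160)]; print('flat',fl.mean(0),fl.min(0),fl.max(0),np.percentile(fl,[1,99],axis=0))
    # side edges vs x for yaw check
    for x0 in (-50,-20,10,40,70,100):
        q=fl[abs(fl[:,0]-x0)<8]
        if len(q): print(x0,len(q),q[:,1].min().round(1),q[:,1].max().round(1))
    lid=Q[(Q[:,2]>165)&(abs(Q[:,1])<90)&(abs(Q[:,0]-60)<150)]
    print('lid n',len(lid),lid.min(0),lid.max(0))
    c=lid.mean(0); u,S,V=np.linalg.svd(lid-c,full_matrices=False); print('c',c,'normal',V[2],S)
    n=V[2]; print('ang',np.arctan2(n[0],n[2]), np.arctan2(-n[0],-n[2]))
E
python3 fit.py | sed -n '/----/,$p'
```

```text
----
flat [ -3.79947717  21.46053108 124.02901188] [ -62.4729461  -131.43335389  120.01772661] [144.76707591 131.78799304 129.9910511 ] [[ -61.19662646 -128.40288193  120.20537015]
 [ 133.22634132  130.4639679   128.88694666]]
-50 529 -130.5 129.9
-20 285 -131.4 130.4
10 208 -130.1 130.8
40 157 -129.0 130.8
70 80 94.8 131.3
100 56 106.0 131.8
lid n 2568 [ 27.77018258 -89.93628079 165.07558308] [131.8212938   89.9796782  317.25071194]
c [ 77.19021363   1.44050647 256.37296192] normal [0.85045411 0.009398   0.52596528] [2634.80148    2589.49758581  236.43242866]
ang 1.016919348022165 -2.124673305567628
flat [ 22.06995545   2.64484248 123.68713565] [ -65.95922679 -131.14989535  120.00028134] [146.27040356 131.43937265 129.96770269] [[ -63.11876927 -128.78538836  120.21879738]
 [ 134.46252637  129.72392471  128.39249051]]
-50 385 -130.9 130.2
-20 197 -129.6 130.4
10 136 -129.3 130.7
40 116 -130.3 130.8
70 126 -129.7 131.1
100 170 -129.1 131.4
lid n 2266 [ 24.73036789 -89.90331674 165.03390363] [105.56612596  89.98072664 315.57788582]
c [ 57.6058195    1.65322122 251.14946896] normal [0.91623957 0.00743943 0.40056173] [2444.06941568 2243.25507968  208.4557116 ]
ang 1.1586544024320646 -1.9829382511577287
```

```bash
cat > geo.py <<'E'
from h import *
YAW=1.188; T0=np.array([599.5,-65.,0.])
RC=R.from_euler('z',YAW)
def c2w(p): return RC.apply(np.asarray(p,float))+T0
def w2c(p): return RC.inv().apply(np.asarray(p,float)-T0)
def lidpt(a,s,h=24): 
    a=np.asarray(a,float); return np.stack([125-s*np.cos(a)+h*np.sin(a),0*a,128+s*np.sin(a)+h*np.cos(a)],-1)
E
python3 - <<'E'
from geo import *
import pickle
s,fs=pickle.load(open('f0.pkl','rb'))
f=fs['top']; vv,uu=np.mgrid[90:260,270:480]; Q=w2c(world(f,np.c_[uu.ravel(),vv.ravel()],f['depth'][90:260,270:480].ravel()))
L=Q[(Q[:,2]>165)&(abs(Q[:,1])<105)&(abs(Q[:,0]-60)<150)]
best=None;rng=np.random.default_rng(0)
for i in range(300):
    p=L[rng.choice(len(L),3,False)];n=np.cross(p[1]-p[0],p[2]-p[0]);n/=np.linalg.norm(n)
    k=abs((L-p[0])@n)<2
    if best is None or k.sum()>best.sum():best=k
q=L[best];c=q.mean(0);n=np.linalg.svd(q-c,full_matrices=False)[2][2];n*=np.sign(n[2])
a=np.arctan2(n[0],n[2]);print(len(L),best.sum(),n,'lid angle',a,'dist from hinge',(c-[125,0,128])@n)
# distance along lid
d=np.array([-np.cos(a),0,np.sin(a)]); print('s range',np.percentile((q-[125,0,128])@d,[0,1,99,100]), q[:,1].min(),q[:,1].max())
print('lidpush',c2w(lidpt(a,165)),lidpt(a,165), 'edge corner',c2w(lidpt(a,192)+[0,118,0]))
print('rocker_end',c2w([-128,95,114]),'pulse',c2w([-109,-100,114]), RC.as_matrix().round(3).tolist())
E
```

```text
2991 2256 [0.87436292 0.00575676 0.48523845] lid angle 1.0641512796777974 dist from hinge 23.10785893184508
s range [ 29.02975132  32.32812538 190.18600279 193.1220151 ] -104.93726523994401 104.69493328542367
lidpush [624.12193695  -3.85160818 283.91818747] [ 65.91938714   0.         283.91818747] edge corner [509.7686535   28.06985691 307.52637739]
rocker_end [ 463.56570903 -148.25183805  114.        ] pulse [ 651.54914977 -203.46257981  114.        ] [[0.374, -0.928, 0.0], [0.928, 0.374, 0.0], [0.0, 0.0, 1.0]]
```

Emit:
play_rows(
  rows=[
    {"dz":2,"dx":1,"dy":-1,"fingers":0},
    {"dx":2.5,"dy":-3,"dz":4,"fingers":0},
    {"dx":4.5,"dy":-5,"dz":4.5,"fingers":0},
    {"dx":6.5,"dy":-7,"dz":4.5,"fingers":0},
    {"dx":8,"dy":-9,"dz":4.5,"fingers":0},
    {"dx":9.5,"dy":-11,"dz":4.5,"fingers":0},
    {"dx":10.5,"dy":-13,"dz":4.5,"fingers":0},
    {"dx":10.8,"dy":-15,"dz":4.5,"fingers":0},
    {"dx":10.8,"dy":-15,"dz":4.5,"fingers":0},
  ],
)

```text
$.rows[0]: bad value
```

Emit:
play_rows(
  rows=[
    {"dx":1,"dy":-1,"dz":2,"rx":0,"ry":0,"rz":0,"fingers":0},
  ],
)

```text
time: 0.32
eef_pos: [200.8, 598.6, 284.5]
tcp_rot: [-1.571, 0.219, -0.212]
force: [0.4, 0.4, 1.5]
finger_gap: 69.5
```

Emit:
play_rows(
  rows=[
    {"dx":1.6,"dy":-1.6,"dz":1.4,"rx":0,"ry":0,"rz":0,"fingers":0},
    {"dx":3,"dy":-3.6,"dz":2.8,"rx":0,"ry":0,"rz":-0.1,"fingers":0},
    {"dx":4.5,"dy":-5.6,"dz":2.8,"rx":0,"ry":0,"rz":-0.1,"fingers":0},
    {"dx":6,"dy":-7.6,"dz":2.8,"rx":0,"ry":0,"rz":-0.1,"fingers":0},
    {"dx":7.4,"dy":-9.6,"dz":2.8,"rx":0,"ry":0,"rz":-0.1,"fingers":0},
    {"dx":8.6,"dy":-11.7,"dz":2.8,"rx":0,"ry":0,"rz":-0.1,"fingers":0},
    {"dx":9.4,"dy":-14,"dz":2.8,"rx":0,"ry":0,"rz":-0.1,"fingers":0},
    {"dx":9.8,"dy":-16.4,"dz":2.8,"rx":0,"ry":0,"rz":-0.1,"fingers":0},
    {"dx":9.8,"dy":-18.8,"dz":2.8,"rx":0,"ry":0,"rz":-0.1,"fingers":0},
    {"dx":9.8,"dy":-21.2,"dz":2.8,"rx":0,"ry":0,"rz":-0.1,"fingers":0},
  ],
)

```text
time: 1.58
eef_pos: [449.9, 67.3, 359.3]
tcp_rot: [-1.55, 0.299, -0.299]
force: [1.1, -0.1, 0.4]
finger_gap: 0.0
```

Emit:
play_rows(
  rows=[
    {"dx":0.2,"dy":-2.4,"dz":0,"rx":0,"ry":0,"rz":0,"fingers":0},
    {"dx":0.4,"dy":-4.8,"dz":0,"rx":0.1,"ry":-0.04,"rz":0,"fingers":0},
    {"dx":0.4,"dy":-6.8,"dz":-1,"rx":0.214,"ry":-0.086,"rz":0,"fingers":0},
    {"dx":0.4,"dy":-8.4,"dz":-2.5,"rx":0.214,"ry":-0.086,"rz":0,"fingers":0},
    {"dx":0.4,"dy":-9.04,"dz":-4.2,"rx":0.214,"ry":-0.086,"rz":0,"fingers":0},
    {"dx":0.4,"dy":-9.04,"dz":-6,"rx":0.214,"ry":-0.086,"rz":0,"fingers":0},
    {"dx":0.4,"dy":-9.04,"dz":-7.4,"rx":0.214,"ry":-0.086,"rz":0,"fingers":0},
    {"dx":0.4,"dy":-9.04,"dz":-7.4,"rx":0.214,"ry":-0.086,"rz":0,"fingers":0},
  ],
)

```text
time: 2.58
eef_pos: [458.4, -155.6, 172.3]
tcp_rot: [-1.322, 0.26, -0.318]
force: [0.7, 0.9, 0.3]
finger_gap: -0.3
```

```bash
python3 - <<'E'
from geo import *
s=r.state(); f=r.grab_frame('wrist'); cv2.imwrite('pics/w1.png',f['frame'])
m=R.from_rotvec(s['tcp_rot']).as_matrix()
print(s['time'],s['eef_pos'],s['force'],'tool in c:\n',(RC.inv().as_matrix()@m).round(3), 'TCPc',w2c(s['eef_pos']), r.tips_ahead)
f=r.grab_frame('side'); cv2.imwrite('pics/s1.png',cv2.resize(f['frame'][120:300,270:490],None,fx=3,fy=3))
E
```

```text
2.575 [ 458.42772852 -155.62693143  172.28548264] [0.72697706 0.86097364 0.2803004 ] tool in c:
 [[ 0.002  0.229  0.973]
 [-1.     0.006  0.   ]
 [-0.006 -0.973  0.229]] TCPc [-136.76042933   97.01139857  172.28548264] 8.0
```

View pics/w1.png

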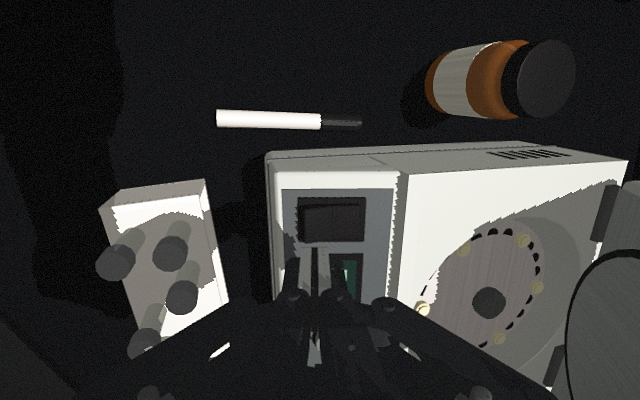

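View pics/s1.png

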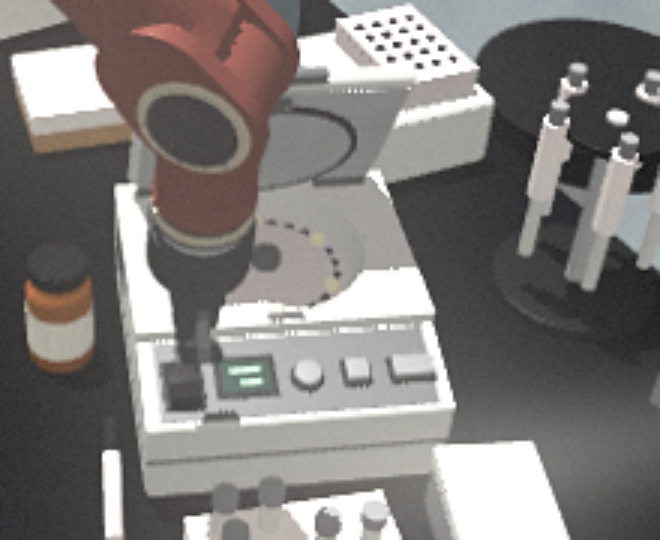

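```bash
python3 - <<'E'
from geo import *
s=r.state(); f=r.grab_frame('wrist')
for name,p,z in [('rocker L front',(298,197),112),('rocker L back',(366,198),114),('rocker R back',(364,241),114),('front-left top corner',(273,168),97),('flat top step left',(402,171),125)]:
    d=f['depth'][p[1]-1:p[1]+2,p[0]-1:p[0]+2]
    print(name,w2c(onplane(f,[p],z,s))[0].round(1), w2c(world(f,[p],[np.median(d)],s))[0].round(1))
for n in ['start']:
    pass
E
```

```text
rocker L front [-133.5  114.   112. ] [-131.7  110.4  101.7]
rocker L back [-86.2 110.3 114. ] [-84.8 109.1 110.8]
rocker R back [-85.7  77.1 114. ] [-84.  75. 110.]
front-left top corner [-147.7  130.9   97. ] [-146.9  128.8   88.4]
flat top step left [-66.7 131.1 125. ] [-62.8 129.2 118. ]
```

Emit:
play_rows(
  rows=[
    {"dx":0.06,"dy":0,"dz":-1.2,"rx":0,"ry":0,"rz":0,"fingers":0},
    {"dx":0.06,"dy":0,"dz":-1.9,"rx":0,"ry":0,"rz":0,"fingers":0},
    {"dx":0.06,"dy":0,"dz":-2.0,"rx":0,"ry":0,"rz":0,"fingers":0},
    {"dx":0.06,"dy":0,"dz":-2.1,"rx":0,"ry":0,"rz":0,"fingers":0},
    {"dx":0.06,"dy":0,"dz":-2.2,"rx":0,"ry":0,"rz":0,"fingers":0},
    {"dx":0.06,"dy":0,"dz":-2.2,"rx":0,"ry":0,"rz":0,"fingers":0},
  ],
)

```text
time: 3.48
eef_pos: [462.3, -156.8, 120.0]
tcp_rot: [-1.323, 0.253, -0.324]
force: [1.1, 0.3, 1.9]
finger_gap: 0.0
```

Emit:
play_rows(
  rows=[
    {"dx":0,"dy":0,"dz":-0.1,"rx":0,"ry":0,"rz":0,"fingers":0},
    {"dx":0,"dy":0,"dz":-0.2,"rx":0,"ry":0,"rz":0,"fingers":0},
    {"dx":0,"dy":0,"dz":-0.3,"rx":0,"ry":0,"rz":0,"fingers":0},
    {"dx":0,"dy":0,"dz":-0.3,"rx":0,"ry":0,"rz":0,"fingers":0},
  ],
)

```text
time: 3.98
eef_pos: [462.5, -156.2, 112.3]
tcp_rot: [-1.322, 0.253, -0.323]
force: [1.1, 0.7, 6.8]
finger_gap: 0.3
```

Emit:
play_rows(
  rows=[
    {"dx":0,"dy":0,"dz":-0.06,"rx":0,"ry":0,"rz":0,"fingers":0},
    {"dx":0,"dy":0,"dz":-0.12,"rx":0,"ry":0,"rz":0,"fingers":0},
    {"dx":0,"dy":0,"dz":-0.12,"rx":0,"ry":0,"rz":0,"fingers":0},
  ],
)

```text
time: 4.35
eef_pos: [462.7, -156.2, 111.6]
tcp_rot: [-1.32, 0.252, -0.324]
force: [-2.7, 1.4, 23.1]
finger_gap: 0.3
```

Emit:
play_rows(
  rows=[
    {"dx":0,"dy":0,"dz":1.5,"rx":0,"ry":0,"rz":0,"fingers":0},
    {"dx":0,"dy":0,"dz":4,"rx":0,"ry":0,"rz":0,"fingers":0},
    {"dx":0,"dy":0,"dz":6.5,"rx":-0.1,"ry":0.04,"rz":0,"fingers":0},
    {"dx":0,"dy":0,"dz":9,"rx":-0.214,"ry":0.086,"rz":0,"fingers":0},
    {"dx":0,"dy":0,"dz":11.5,"rx":-0.214,"ry":0.086,"rz":0,"fingers":0},
    {"dx":0,"dy":0,"dz":11.6,"rx":-0.214,"ry":0.086,"rz":0,"fingers":0},
  ],
)

```text
time: 5.1
eef_pos: [463.1, -157.3, 402.7]
tcp_rot: [-1.552, 0.291, -0.305]
force: [0.2, -0.2, -0.5]
finger_gap: 0.0
```

```bash
python3 - <<'E'
from geo import *
s=r.state(); print(s['time'],s['eef_pos'],s['force'])
f=r.grab_frame('wrist'); cv2.imwrite('pics/w2.png',f['frame'])
f=r.grab_frame('side'); cv2.imwrite('pics/s2.png',cv2.resize(f['frame'][130:290,290:460],None,fx=3.7,fy=3.7,interpolation=cv2.INTER_CUBIC))
E
```

```text
5.1 [ 463.05116791 -157.28501041  402.72588414] [ 0.20620883 -0.15588981 -0.48651781]
```

View pics/s2.png

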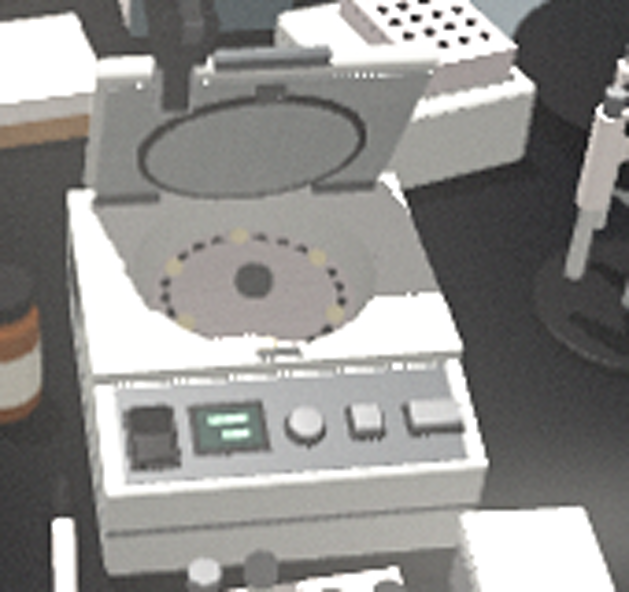

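View pics/w2.png

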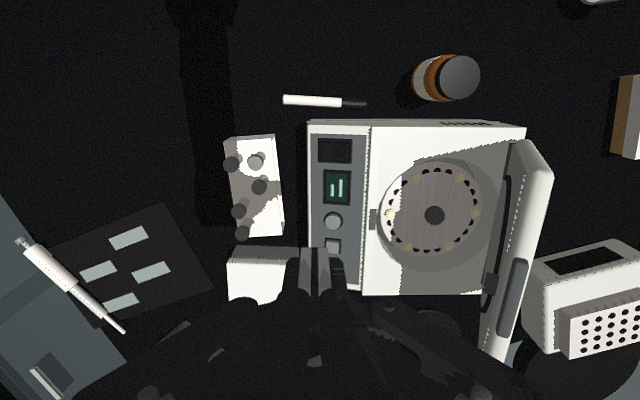

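Emit:
play_rows(
  rows=[
    {"dx":1.5,"dy":1.6,"dz":0,"rx":0,"ry":0,"rz":0,"fingers":0},
    {"dx":3,"dy":3.3,"dz":0,"rx":0,"ry":0,"rz":0,"fingers":0},
    {"dx":4.5,"dy":5,"dz":0,"rx":0,"ry":0,"rz":0,"fingers":0},
    {"dx":6,"dy":6.6,"dz":0,"rx":0,"ry":0,"rz":0,"fingers":0},
    {"dx":7.3,"dy":8.1,"dz":0,"rx":0,"ry":0,"rz":0,"fingers":0},
    {"dx":7.3,"dy":8.1,"dz":-2,"rx":0,"ry":0,"rz":0,"fingers":0},
    {"dx":7.3,"dy":8.1,"dz":-2.8,"rx":0,"ry":0,"rz":0,"fingers":0},
    {"dx":7.3,"dy":8.1,"dz":-2.8,"rx":0,"ry":0,"rz":0,"fingers":0},
  ],
)

```text
time: 6.2
eef_pos: [642.0, 45.7, 323.7]
tcp_rot: [-1.553, 0.308, -0.292]
force: [-0.5, 0.1, 0.6]
finger_gap: -0.1
```

```bash
python3 - <<'E'
from geo import *
s=r.state(); print(s['time'],s['eef_pos'],s['force'],w2c(s['eef_pos']))
print((RC.inv().as_matrix()@R.from_rotvec(s['tcp_rot']).as_matrix()).round(3))
f=r.grab_frame('side'); cv2.imwrite('pics/s3.png',cv2.resize(f['frame'][60:290,270:480],None,fx=2.6,fy=2.6,interpolation=cv2.INTER_CUBIC))
f=r.grab_frame('wrist'); cv2.imwrite('pics/w3.png',f['frame'])
E
```

```text
6.2 [641.98163749  45.6680736  323.71916918] [-0.52143258  0.13034643  0.63455135] [118.52590361   1.92930368 323.71916918]
[[ 0.001 -0.005  1.   ]
 [-1.     0.009  0.001]
 [-0.009 -1.    -0.005]]
```

View pics/w3.png

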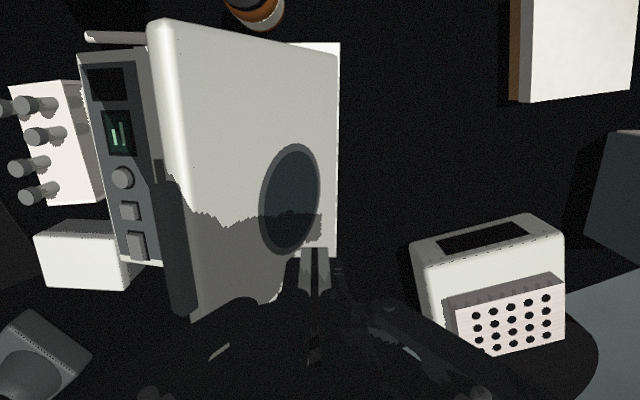

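```bash
python3 - <<'E'
from geo import *
cmd=np.array([644.1,46.0,328.8]); off=np.array([-1.5,-.3,-3.5])
for a in list(np.arange(1.12,-0.03,-0.035)):
    t=c2w(lidpt(a,168)+[14.5,1.5,8])-off-cmd
    print(round(a,3),(t/25).round(2))
E
```

```text
1.12 [-0.47 -1.14 -1.11]
1.085 [-0.55 -1.35 -1.18]
1.05 [-0.63 -1.56 -1.27]
1.015 [-0.72 -1.76 -1.36]
0.98 [-0.8  -1.96 -1.46]
0.945 [-0.88 -2.16 -1.56]
0.91 [-0.95 -2.35 -1.68]
0.875 [-1.03 -2.54 -1.8 ]
0.84 [-1.1  -2.73 -1.93]
0.805 [-1.18 -2.91 -2.06]
0.77 [-1.25 -3.08 -2.2 ]
0.735 [-1.32 -3.26 -2.35]
0.7 [-1.38 -3.42 -2.51]
0.665 [-1.45 -3.59 -2.67]
0.63 [-1.51 -3.74 -2.84]
0.595 [-1.57 -3.89 -3.01]
0.56 [-1.63 -4.04 -3.19]
0.525 [-1.69 -4.18 -3.37]
0.49 [-1.74 -4.31 -3.56]
0.455 [-1.79 -4.44 -3.76]
0.42 [-1.84 -4.56 -3.96]
0.385 [-1.89 -4.67 -4.16]
0.35 [-1.93 -4.78 -4.37]
0.315 [-1.97 -4.88 -4.58]
0.28 [-2.01 -4.97 -4.79]
0.245 [-2.04 -5.06 -5.01]
0.21 [-2.08 -5.14 -5.23]
0.175 [-2.1  -5.21 -5.46]
0.14 [-2.13 -5.28 -5.68]
0.105 [-2.15 -5.34 -5.91]
0.07 [-2.17 -5.39 -6.14]
0.035 [-2.19 -5.43 -6.38]
0.0 [-2.21 -5.46 -6.61]
```

Emit:
play_rows(
  rows=[
    {"dx":-0.25,"dy":-0.6,"dz":-0.8,"rx":0,"ry":0,"rz":0,"fingers":0},
    {"dx":-0.47,"dy":-1.14,"dz":-1.11,"rx":0,"ry":0,"rz":0,"fingers":0},
    {"dx":-0.55,"dy":-1.35,"dz":-1.18,"rx":0,"ry":0,"rz":0,"fingers":0},
    {"dx":-0.63,"dy":-1.56,"dz":-1.27,"rx":0,"ry":0,"rz":0,"fingers":0},
    {"dx":-0.72,"dy":-1.76,"dz":-1.36,"rx":0,"ry":0,"rz":0,"fingers":0},
    {"dx":-0.8,"dy":-1.96,"dz":-1.46,"rx":0,"ry":0,"rz":0,"fingers":0},
  ],
)

```text
time: 7.05
eef_pos: [624.6, -2.4, 293.0]
tcp_rot: [-1.549, 0.297, -0.299]
force: [-0.2, 1.4, 2.1]
finger_gap: 0.0
```

```bash
python3 - <<'E'
from geo import *
s=r.state(); print(s['time'],s['eef_pos'],s['force'],w2c(s['eef_pos']), lidpt(.98,168)+[14.5,1.5,8])
f=r.grab_frame('wrist'); cv2.imwrite('pics/w4.png',f['frame'])
E
```

```text
7.05 [624.61995874  -2.37037922 292.99768622] [-0.17160931  1.40240288  2.14047631] [6.74794294e+01 9.12856544e-02 2.92997686e+02] [ 65.85214904   1.5        288.89209937]
```

View pics/w4.png

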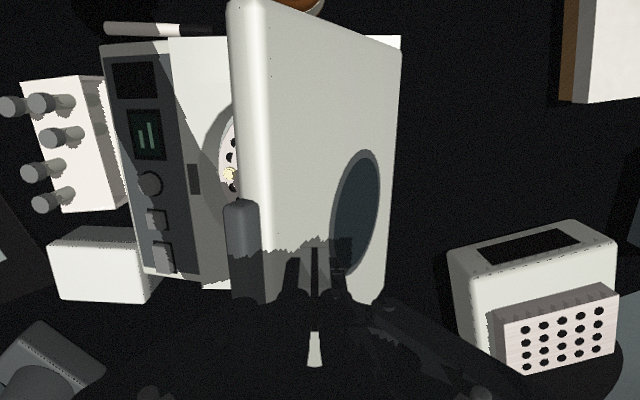

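Emit:
play_rows(
  rows=[
    {"dx":-0.08,"dy":-0.2,"dz":-0.12,"rx":0,"ry":0,"rz":0,"fingers":0},
    {"dx":-0.15,"dy":-0.39,"dz":-0.24,"rx":0,"ry":0,"rz":0,"fingers":0},
    {"dx":-0.23,"dy":-0.58,"dz":-0.37,"rx":0,"ry":0,"rz":0,"fingers":0},
    {"dx":-0.3,"dy":-0.77,"dz":-0.5,"rx":0,"ry":0,"rz":0,"fingers":0},
    {"dx":-0.38,"dy":-0.95,"dz":-0.64,"rx":0,"ry":0,"rz":0,"fingers":0},
    {"dx":-0.45,"dy":-1.12,"dz":-0.78,"rx":0,"ry":0,"rz":0,"fingers":0},
    {"dx":-0.52,"dy":-1.3,"dz":-0.93,"rx":0,"ry":0,"rz":0,"fingers":0},
    {"dx":-0.58,"dy":-1.46,"dz":-1.09,"rx":0,"ry":0,"rz":0,"fingers":0},
  ],
)

```text
time: 8.1
eef_pos: [609.3, -39.9, 264.7]
tcp_rot: [-1.55, 0.299, -0.298]
force: [0.5, 0.3, 2.2]
finger_gap: 0.3
```

Emit:
play_rows(
  rows=[
    {"dx":-0.07,"dy":-0.17,"dz":-0.15,"rx":0,"ry":0,"rz":0,"fingers":0},
    {"dx":-0.13,"dy":-0.32,"dz":-0.31,"rx":0,"ry":0,"rz":0,"fingers":0},
    {"dx":-0.19,"dy":-0.47,"dz":-0.48,"rx":0,"ry":0,"rz":0,"fingers":0},
    {"dx":-0.25,"dy":-0.62,"dz":-0.66,"rx":0,"ry":0,"rz":0,"fingers":0},
    {"dx":-0.31,"dy":-0.76,"dz":-0.84,"rx":0,"ry":0,"rz":0,"fingers":0},
    {"dx":-0.36,"dy":-0.89,"dz":-1.03,"rx":0,"ry":0,"rz":0,"fingers":0},
    {"dx":-0.41,"dy":-1.02,"dz":-1.23,"rx":0,"ry":0,"rz":0,"fingers":0},
    {"dx":-0.46,"dy":-1.14,"dz":-1.43,"rx":0,"ry":0,"rz":0,"fingers":0},
    {"dx":-0.51,"dy":-1.25,"dz":-1.63,"rx":0,"ry":0,"rz":0,"fingers":0},
    {"dx":-0.55,"dy":-1.36,"dz":-1.83,"rx":0,"ry":0,"rz":0,"fingers":0},
  ],
)

```text
time: 9.35
eef_pos: [595.7, -73.7, 218.9]
tcp_rot: [-1.55, 0.299, -0.299]
force: [-0.3, 0.1, 0.5]
finger_gap: -0.0
```

```bash
python3 - <<'E'
from geo import *
s=r.state(); print(s['time'],s['eef_pos'],s['force'],w2c(s['eef_pos']), lidpt(.35,168)+[14.5,1.5,8])
f=r.grab_frame('side'); cv2.imwrite('pics/s5.png',cv2.resize(f['frame'][90:290,270:480],None,fx=2.6,fy=2.6,interpolation=cv2.INTER_CUBIC))
E
```

```text
9.35 [595.70932203 -73.68936756 218.90721027] [-0.26220728  0.08938766  0.54322219] [ -9.47634244   0.27070642 218.90721027] [-10.08506838   1.5        216.15177676]
```

View pics/s5.png

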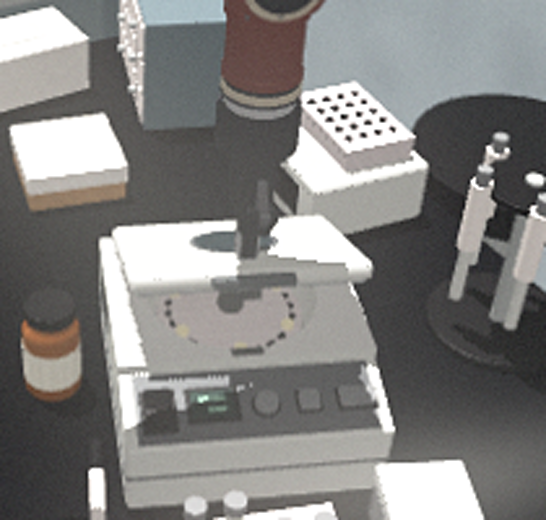

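Emit:
play_rows(
  rows=[
    {"dx":-0.04,"dy":-0.1,"dz":-0.2,"rx":0,"ry":0,"rz":0,"fingers":0},
    {"dx":-0.08,"dy":-0.19,"dz":-0.42,"rx":0,"ry":0,"rz":0,"fingers":0},
    {"dx":-0.11,"dy":-0.28,"dz":-0.63,"rx":0,"ry":0,"rz":0,"fingers":0},
    {"dx":-0.15,"dy":-0.36,"dz":-0.85,"rx":0,"ry":0,"rz":0,"fingers":0},
    {"dx":-0.17,"dy":-0.43,"dz":-1.08,"rx":0,"ry":0,"rz":0,"fingers":0},
    {"dx":-0.2,"dy":-0.5,"dz":-1.3,"rx":0,"ry":0,"rz":0,"fingers":0},
    {"dx":-0.22,"dy":-0.56,"dz":-1.5,"rx":0,"ry":0,"rz":0,"fingers":0},
    {"dx":-0.24,"dy":-0.61,"dz":-1.68,"rx":0,"ry":0,"rz":0,"fingers":0},
    {"dx":-0.25,"dy":-0.63,"dz":-1.82,"rx":0,"ry":0,"rz":0,"fingers":0},
    {"dx":-0.25,"dy":-0.63,"dz":-1.9,"rx":0,"ry":0,"rz":0,"fingers":0},
  ],
)

```text
time: 10.65
eef_pos: [589.5, -89.2, 171.5]
tcp_rot: [-1.55, 0.299, -0.299]
force: [0.1, -1.0, 0.7]
finger_gap: 0.0
```

Emit:
play_rows(
  rows=[
    {"dx":-0.01,"dy":-0.01,"dz":-0.09,"rx":0,"ry":0,"rz":0,"fingers":0},
    {"dx":-0.01,"dy":-0.02,"dz":-0.18,"rx":0,"ry":0,"rz":0,"fingers":0},
    {"dx":-0.02,"dy":-0.03,"dz":-0.26,"rx":0,"ry":0,"rz":0,"fingers":0},
    {"dx":-0.02,"dy":-0.03,"dz":-0.33,"rx":0,"ry":0,"rz":0,"fingers":0},
    {"dx":-0.02,"dy":-0.03,"dz":-0.4,"rx":0,"ry":0,"rz":0,"fingers":0},
    {"dx":-0.02,"dy":-0.03,"dz":-0.45,"rx":0,"ry":0,"rz":0,"fingers":0},
    {"dx":-0.02,"dy":-0.03,"dz":-0.48,"rx":0,"ry":0,"rz":0,"fingers":0},
    {"dx":-0.02,"dy":-0.03,"dz":-0.48,"rx":0,"ry":0,"rz":0,"fingers":0},
  ],
)

```text
time: 11.65
eef_pos: [589.1, -89.9, 160.1]
tcp_rot: [-1.55, 0.299, -0.299]
force: [-1.1, -0.8, 3.1]
finger_gap: -0.2
```

Emit:
play_rows(
  rows=[
    {"dx":0,"dy":0,"dz":-0.05,"rx":0,"ry":0,"rz":0,"fingers":0},
    {"dx":0,"dy":0,"dz":-0.1,"rx":0,"ry":0,"rz":0,"fingers":0},
    {"dx":0,"dy":0,"dz":-0.14,"rx":0,"ry":0,"rz":0,"fingers":0},
    {"dx":0,"dy":0,"dz":-0.14,"rx":0,"ry":0,"rz":0,"fingers":0},
  ],
)

```text
time: 12.15
eef_pos: [589.1, -90.0, 160.0]
tcp_rot: [-1.549, 0.298, -0.3]
force: [-6.5, 0.9, 20.1]
finger_gap: 0.0
```

Emit:
play_rows(
  rows=[
    {"dx":0,"dy":0,"dz":0.5,"rx":0,"ry":0,"rz":0,"fingers":0},
    {"dx":0,"dy":0,"dz":2.5,"rx":0,"ry":0,"rz":0,"fingers":0},
    {"dx":0.6,"dy":-1.2,"dz":3.5,"rx":0,"ry":0,"rz":0,"fingers":0},
    {"dx":1.5,"dy":-3.1,"dz":3.5,"rx":0.107,"ry":-0.043,"rz":0,"fingers":0},
    {"dx":2.36,"dy":-4.88,"dz":3.5,"rx":0.214,"ry":-0.086,"rz":0,"fingers":0},
    {"dx":2.36,"dy":-4.88,"dz":2,"rx":0.214,"ry":-0.086,"rz":0,"fingers":0},
    {"dx":2.36,"dy":-4.88,"dz":1,"rx":0.214,"ry":-0.086,"rz":0,"fingers":0},
    {"dx":2.36,"dy":-4.88,"dz":1,"rx":0.214,"ry":-0.086,"rz":0,"fingers":0},
  ],
)

```text
time: 13.15
eef_pos: [646.7, -211.1, 178.3]
tcp_rot: [-1.321, 0.26, -0.318]
force: [0.3, 0.3, -0.1]
finger_gap: -0.2
```

```bash
python3 - <<'E'
from geo import *
s=r.state(); print(s['time'],s['eef_pos'],s['force'],w2c(s['eef_pos']))
print((RC.inv().as_matrix()@R.from_rotvec(s['tcp_rot']).as_matrix()).round(3))
f=r.grab_frame('side'); cv2.imwrite('pics/s6.png',cv2.resize(f['frame'][120:290,280:470],None,fx=3.5,fy=3.5,interpolation=cv2.INTER_CUBIC))
f=r.grab_frame('wrist'); cv2.imwrite('pics/w6.png',f['frame'])
f=r.grab_frame('top'); cv2.imwrite('pics/t6.png',cv2.resize(f['frame'][90:260,270:480],None,fx=3.5,fy=3.5,interpolation=cv2.INTER_CUBIC))
vv,uu=np.mgrid[90:260,270:480]; Q=w2c(world(f,np.c_[uu.ravel(),vv.ravel()],f['depth'][90:260,270:480].ravel()))
for x0 in (-60,-30,0,40,80,110):
    q=Q[(abs(Q[:,0]-x0)<6)&(Q[:,1]>20)&(Q[:,1]<110)]; print(x0,len(q),np.percentile(q[:,2],[10,50,90]).round(1))
E
```

```text
13.15 [ 646.69698235 -211.09120521  178.28546866] [ 0.27894479  0.31280887 -0.07796071] [-117.88885593  -98.34842668  178.28546866]
[[ 0.002  0.229  0.973]
 [-1.     0.006  0.   ]
 [-0.006 -0.973  0.229]]
-60 159 [148.6 150.9 153.3]
-30 163 [147.6 151.2 153.7]
0 163 [147.9 150.7 153.2]
40 160 [148.4 151.3 153.8]
80 163 [148.3 150.8 153.6]
110 152 [148.5 150.8 153.3]
```

View pics/s6.png

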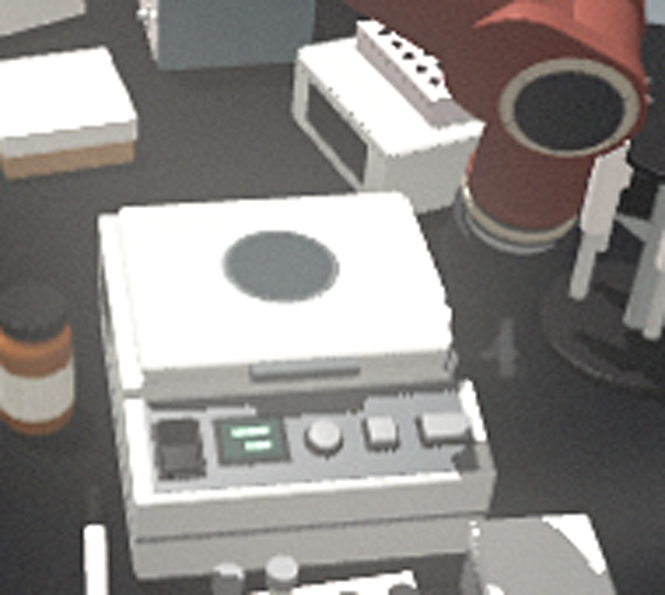

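View pics/w6.png

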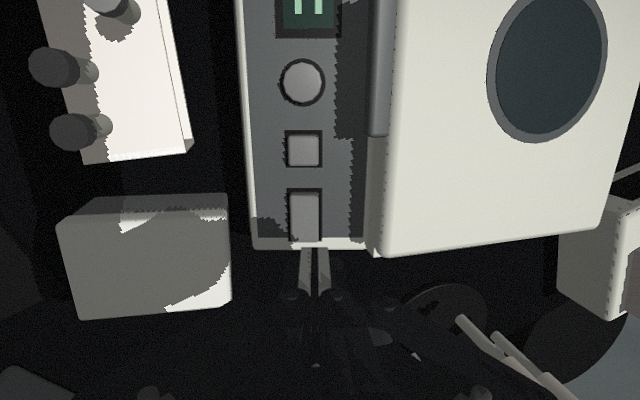

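View pics/t6.png

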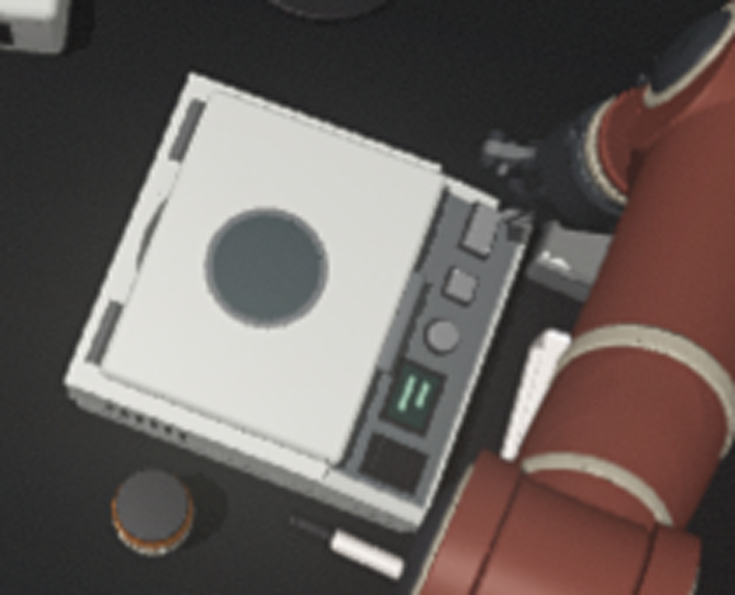

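Emit:
play_rows(
  rows=[
    {"dx":0.08,"dy":0.1,"dz":-1,"rx":0,"ry":0,"rz":0,"fingers":0},
    {"dx":0.15,"dy":0.18,"dz":-1.7,"rx":0,"ry":0,"rz":0,"fingers":0},
    {"dx":0.15,"dy":0.18,"dz":-2,"rx":0,"ry":0,"rz":0,"fingers":0},
    {"dx":0.15,"dy":0.18,"dz":-2,"rx":0,"ry":0,"rz":0,"fingers":0},
  ],
)

```text
time: 13.8
eef_pos: [651.8, -207.5, 131.1]
tcp_rot: [-1.323, 0.255, -0.322]
force: [0.3, 0.3, 0.2]
finger_gap: -0.1
```

```bash
python3 - <<'E'
from geo import *
s=r.state(); print(s['time'],s['eef_pos'],s['force'],w2c(s['eef_pos']))
f=r.grab_frame('side'); cv2.imwrite('pics/s7.png',cv2.resize(f['frame'][200:290,340:470],None,fx=5,fy=5,interpolation=cv2.INTER_CUBIC))
f=r.grab_frame('wrist'); cv2.imwrite('pics/w7.png',f['frame'])
E
```

```text
13.8 [ 651.80366419 -207.50448108  131.12765277] [0.28997178 0.29206661 0.21929893] [-112.65429861 -101.74580788  131.12765277]
```

View pics/s7.png

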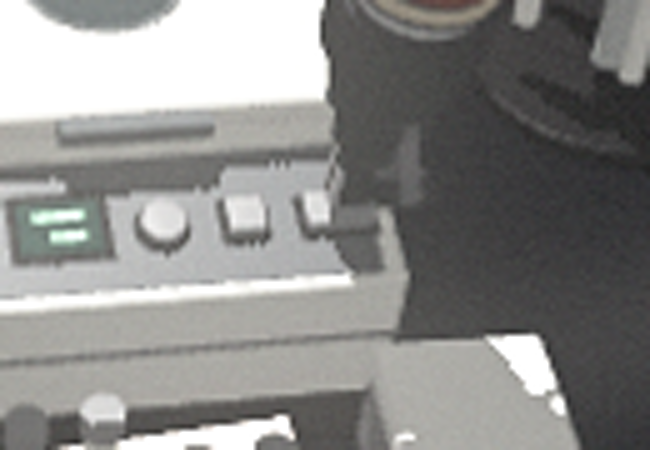

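View pics/w7.png

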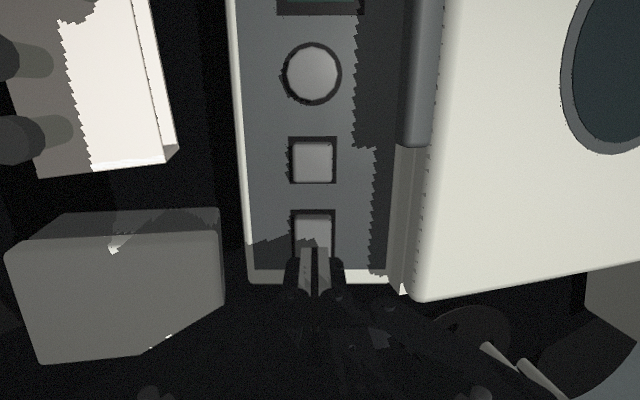

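Emit:
play_rows(
  rows=[
    {"dx":-0.04,"dy":0.06,"dz":-0.15,"rx":0,"ry":0,"rz":0,"fingers":0},
    {"dx":-0.03,"dy":0.09,"dz":-0.28,"rx":0,"ry":0,"rz":0,"fingers":0},
    {"dx":-0.03,"dy":0.1,"dz":-0.36,"rx":0,"ry":0,"rz":0,"fingers":0},
    {"dx":-0.03,"dy":0.11,"dz":-0.42,"rx":0,"ry":0,"rz":0,"fingers":0},
    {"dx":-0.03,"dy":0.11,"dz":-0.42,"rx":0,"ry":0,"rz":0,"fingers":0},
  ],
)

```text
time: 14.52
eef_pos: [651.1, -204.6, 121.1]
tcp_rot: [-1.323, 0.255, -0.322]
force: [-0.7, -0.1, 1.9]
finger_gap: -0.2
```

```bash
python3 - <<'E'
from geo import *
s=r.state(); print(s['time'],s['eef_pos'],s['force'],w2c(s['eef_pos']))
E
```

```text
14.525 [ 651.13575025 -204.56957886  121.05158459] [-0.74160938 -0.05672582  1.90572034] [-110.18128994 -100.03000248  121.05158459]
```

Emit:
play_rows(
  rows=[
    {"dx":0.003,"dy":0.01,"dz":-0.04,"rx":0,"ry":0,"rz":0,"fingers":0},
    {"dx":0.006,"dy":0.02,"dz":-0.08,"rx":0,"ry":0,"rz":0,"fingers":0},
    {"dx":0.01,"dy":0.03,"dz":-0.12,"rx":0,"ry":0,"rz":0,"fingers":0},
    {"dx":0.013,"dy":0.035,"dz":-0.16,"rx":0,"ry":0,"rz":0,"fingers":0},
    {"dx":0.013,"dy":0.035,"dz":-0.16,"rx":0,"ry":0,"rz":0,"fingers":0},
  ],
)

```text
time: 15.15
eef_pos: [651.4, -203.9, 118.0]
tcp_rot: [-1.323, 0.254, -0.322]
force: [-3.4, 1.6, 7.8]
finger_gap: 0.0
```

Emit:
play_rows(
  rows=[
    {"dx":0.003,"dy":0.01,"dz":-0.04,"rx":0,"ry":0,"rz":0,"fingers":0},
    {"dx":0.005,"dy":0.015,"dz":-0.07,"rx":0,"ry":0,"rz":0,"fingers":0},
    {"dx":0.005,"dy":0.015,"dz":-0.07,"rx":0,"ry":0,"rz":0,"fingers":0},
  ],
)

```text
time: 15.52
eef_pos: [651.5, -203.9, 117.9]
tcp_rot: [-1.322, 0.254, -0.323]
force: [-5.8, 0.3, 13.7]
finger_gap: -0.4
```

```bash
python3 - <<'E'
from geo import *
s=r.state(); print(s['time'],s['eef_pos'],s['force'],w2c(s['eef_pos']))
f=r.grab_frame('side'); cv2.imwrite('pics/s8.png',cv2.resize(f['frame'][120:290,280:470],None,fx=4,fy=3.5,interpolation=cv2.INTER_CUBIC))
f=r.grab_frame('wrist'); cv2.imwrite('pics/w8.png',f['frame'])
f=r.grab_frame('top'); vv,uu=np.mgrid[90:260,270:480]; Q=w2c(world(f,np.c_[uu.ravel(),vv.ravel()],f['depth'][90:260,270:480].ravel()))
for x0 in (-55,0,80):
    q=Q[(abs(Q[:,0]-x0)<6)&(Q[:,1]>-20)&(Q[:,1]<110)]; print(x0,np.median(q[:,2]).round(1))
fl=Q[(Q[:,2]>120)&(Q[:,2]<160)&(abs(Q[:,0])<145)&(abs(Q[:,1])<150)]; print(np.percentile(fl,[.5,99.5],axis=0).round(1))
print(r.state()['force'])
E
```

```text
15.525 [ 651.45852775 -203.91344922  117.90326816] [-5.78009166  0.28783011 13.74223498] [-109.45208595 -100.08434374  117.90326816]
-55 150.9
0 151.2
80 150.9
[[-105.4 -128.4  120.8]
 [ 142.9  129.8  156.7]]
[-5.43178612 -0.0758946  14.13169146]
```

View pics/s8.png

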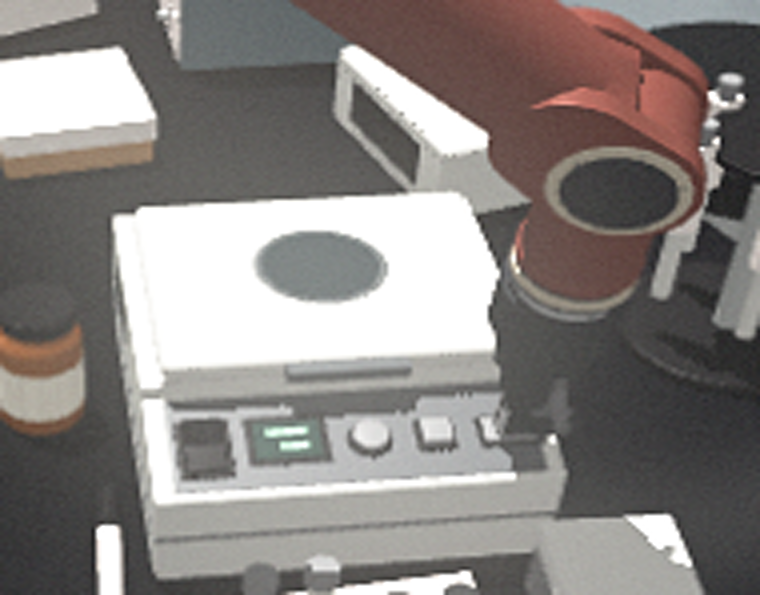

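View pics/w8.png

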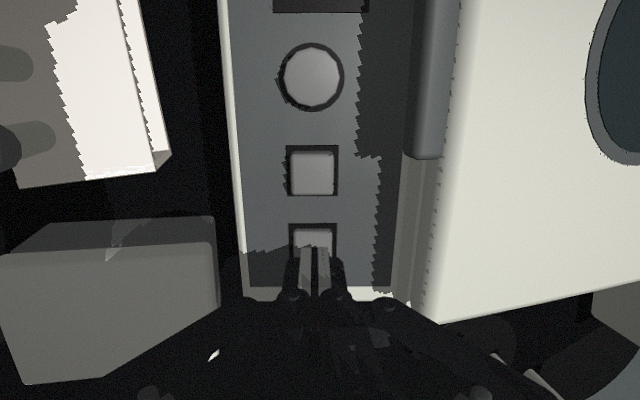

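```bash
python3 -c "
from station import r
print(r.sign_off())"
```

```text
the job is handed in; nothing more can be done
None
```

I tipped the rocker on, pushed the lid shut from its outer face, then pressed the pulse key fully down. I handed the job in at about 15.7 s with the key still held.

- **Rocker:** the front end went down to its stop, where the force rose to 23 N. Later pictures show it tipped the other way.
- **Lid:** I moved it along its arc at about 40 mm/s, slowing near the end. It met a hard stop at 20 N. Depth readings along the outer face are level at about 151 mm, against 152 mm when shut.
- **Pulse key:** it stopped at the expected height, with the tool centre at z 117.9 mm, and stayed there as the force rose from about 8 to 14 N. It was held at about 14 N at hand-in.
- **Surroundings:** I moved no finger over the start or stop key, and the pictures show both standing up. The centrifuge and the objects around it look unmoved.

One check disagreed: the wrist camera's depth read about 7 mm low compared with the top and side cameras. I used those two and the contact forces instead. No other check failed.

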